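# Old drawer knob into the push-flap bin

## Robot

A 7-joint arm with a two-finger parallel gripper is mounted at the origin on the work surface. World frame = base frame: x ahead of the robot, y to its left, z up, the work surface at z = 0. Lengths are in m, angles in degrees, forces in N, time in s.
With the tool pointing down it reaches from about 0.425 to 0.875 m from the base axis. Payload 4.7 kg.
Tool frame: the origin (TCP) lies between the finger pads; the fingertips stand env.finger_overhang ahead of it and the grasp point (between the pads) lies 5 mm behind it (env.finger_overhang is the distance from the TCP to the fingertips, in m); z points along the fingers, y is the line along which they close (so a half turn about z gives the same grasp; the last joint's range is limited). The gripper opens to 87 mm and grips with 3 to 60 N. Pads are 19 mm wide; open, the fingers measure 117 mm over their backs; the gripper's body (75 mm by 190 mm) begins 51 mm behind the grasp point.
Start: joints at [71.74, 18.392, -4.016, 83.108, 1.295, 78.541, -3.26], TCP at [0.212, -0.614, 0.237] pointing down, gripper open.
Joint ranges: [-163.93, 163.93], [-17.29, 119.83], [-79.2, 71.16], [3.27, 140.29], [-89.18, 269.18], [5.43, 117.66], [-154.24, 154.24]. Speed limits (degrees/s): [147.25, 147.25, 180, 180, 180, 180, 180].

## Interface

Orientations are given as [roll, pitch, yaw] about the fixed x, y, z axes, in that order (R = Rz(yaw) Ry(pitch) Rx(roll)).
In Python, from cell import telemetry, eyes, env, models gives the robot as it stands. The module is installed in compiled form; this text tells all that it offers.
- The arm moves only by the tool drive_tool, never from a script. Its arguments are lists of equal length, an entry for each row: "angular": the turn, a rotation vector about the tool's x, y, z in rad, a list of three; "delta_pos": the shift along the tool's x, y, z in cm, a list of three; "gripper": the finger opening in cm, from 0 to 8.7. A call has 1 to 20 rows; each row shifts and turns the commanded pose from where the row before left it, along the tool's axes as they then stand; what a row does not reach is not made up. A row lasts 1/10 s, in which the tool goes at most 50 mm and 8.59 degrees, less where a joint would pass 70% of its speed; a pose out of reach is approached as far as the arm can. A call with a gripper value outside its range is refused whole. The fingers move at their own pace and stop on an object; "squeeze" is the grip in N (left out, the last holds). Time passes only in rows, so rows that do not move let the fingers close. It gives the time, the measured TCP pose, the force, the opening and the grip force at its end, in the units of the state.
- telemetry.get_obs(): the state, without advancing time (a new reading comes with each control period).
- eyes.read_camera(name): name is "scene" or "side" or "wrist"; returns a dict with "pixels" (420x560x3 uint8, red, green, blue), "mtx" (3x3 intrinsics, pixels), "origin" and "orientation" of the camera in the world. Camera axes: x right, y down, z forward; pixel columns grow to the right and rows downward; lengths in m; the calibration is good to about 2 mm. A picture is of the moment at which its call begins. There is no depth.
- env.sign_off(): hands the job in; it is judged then, once.
Trained networks look in a picture, given as the dict that the camera call returned (one of the last four; its "shot" number tells which), for a name from the list of things; names that differ only in an ending like _2 or _b are one class to them, and where a whole thing is asked for, a point or a joint stands for the part that bears it (a point fixed in the world has none). Each returns a list of dicts, best first, with "p" (0 to 1); they miss things now and then, are a little off and sometimes report something else, mostly with a low value. They report only what shows in the picture. A call takes as long as a camera call.
- models.search_frame(picture, target): "centre" ([column, row] in pixels, amid what is visible of it).
- models.cut_out(picture, target): "pixels" (420x560 bool, what is visible of it) and "centre" ([column, row] in pixels, amid what is visible of it).
The state is a dict: "time_s": time; "qpos": joint angles; "joint_velocities": joint speeds; "effort": joint torques, N m; "tool_pos": TCP position; "tool_rot": TCP orientation; "force": force on the tool from outside, world axes, zero at the start; "wrist_torque": the same for the moment, N m; "grip_width": finger opening in m; "grasp_force": force on a finger pad.
Only numpy, scipy, OpenCV 4.12 (cv2) and the standard library are available. Lean on these libraries where they do the work, as an engineer would, in place of code of your own. Each camera call takes 0.05 s, during which the arm holds its last target. There are 200 camera calls.

## Task

An old white drawer knob has been left on the flat shoulder of the little push-flap bin's lid. Push the bin's self-closing flap down with one finger and, while that finger keeps it open, push the knob off the shoulder with the other finger so that it drops into the bin; then take the hand away so that the flap closes. Do not pick the knob up, and leave the snow globe, valet hook, hanger and baskets as they are.

Things in the scene. Friction and masses are not known exactly. Their poses are not given: they have to be found in the camera images.
- bin: Table-top push-flap bin, steel bucket with black plastic lid, 225 (its x) by 160 (y) by 180 mm high, on rubber feet; it does not shift. Origin: centre of its underside, z up. Lid top flat and level, nothing standing above it: fixed shoulder from x = -112.5 to -34 mm, mouth closed by the flap from -34 to +98, fixed far rim to +112.5, side rims 12 mm. Inside: 209 by 144 mm, floor at 8 mm, empty
- shoulder_edge (a point): Middle of the shoulder's straight edge at the mouth, on the lid's top (bin x = -34, y = 0, z = 180 mm); the knob has to go over this edge, in the direction of the bin's +x. The shoulder is a 10 mm thick slab, 160 mm wide; the bin's hollow reaches under it
- hinge_line (a point): Middle of the flap's hinge line, on the lid's top (bin x = +98, y = 0, z = 180 mm); the hinge runs along the bin's y
- flap (a joint): Flap angle, rad: 0 closed, flush with the lid; grows as the flap is pushed down into the bin; stop at 1.2. Free edge beside the shoulder, hinge at the far side. A spring closes it by itself: about 0.08 N m to start opening, 0.14 N m at 0.8 rad (1 to 3 N of fingertip), so the knob's weight does not open it. The knob drops past it freely from about 0.4 on
- flap_edge (a point): Middle of the flap's free edge, on its upper face. The flap is a flat bare steel plate 128 mm (bin x) by 130 mm (bin y) by 4 mm, flush with the lid when closed; it turns about an axis 3 mm below the hinge line, and this point lies 129 mm from that axis. The point's x points from the free edge to the hinge, z out of the upper face
- knob: White plastic mushroom drawer knob, 26 mm high, about 22 g, standing on its 32 mm wide round face with the stem (16 to 20 mm wide) up, on the shoulder 24 to 40 mm from the mouth's edge to its axis. Origin: centre of the face it stands on, z up the stem
- knob_center (a point): A point inside the knob on its axis, 12 mm above the face
- snow_globe: Snow globe, glass ball 72 mm on a dark wooden base 86 mm wide, 100 mm high in all, loose beside the bin; origin under its centre. Bystander
- valet_hook: Stainless clothes valet hook, 70 by 26 mm plate with a bent 10 mm bar, 65 mm high, loose beside the bin; origin under the plate's centre. Bystander
- hanger: Wooden clothes hanger lying flat, 430 mm long, 16 mm thick, with a wire hook; origin near the middle of the hanger, on the shelf. Bystander
- baskets: Three nested white plastic baskets at the right end of the shelf, 236 by 266 mm, 190 mm high; origin under the centre; they do not move

How it is judged (in metres and radians):
On the way, in this order (a step that is already met when the one before it is completed fails the run):
1. a finger holds the flap open (over 0.3 rad) while the knob still stands on the shoulder, its axis at least 10 mm short of the edge (value of joint flap above 0.3 rad and contact force between the fingers and flap above 0.2 N and x of knob_center in the frame of bin below -0.044 m and z of knob_center in the frame of bin above 0.185 m), for 0.1 s.
2. a finger pushes the knob over the edge (axis past a line 6 mm short of it) while a finger still holds the flap open (over 0.3 rad) (value of joint flap above 0.3 rad and contact force between the fingers and flap above 0.1 N and contact force between the fingers and knob above 0.01 N and x of knob_center in the frame of bin above -0.04 m).
3. the knob has dropped through, more than 30 mm below the lid's top, while a finger still holds the flap open (value of joint flap above 0.3 rad and contact force between the fingers and flap above 0.1 N and z of knob_center in the frame of bin below 0.15 m and horizontal distance between knob_center and bin below 0.13 m), for 0.1 s.
At the end, for the whole second after the job is handed in: The knob lies at rest on the floor of the bin (its centre inside the bucket, below 50 mm) and the flap has closed again (under 0.06 rad) (x of knob_center in the frame of bin between -0.106 and 0.106 m and y of knob_center in the frame of bin between -0.074 and 0.074 m and height (world z) of knob_center below 0.05 m and linear speed of knob below 0.05 m/s and value of joint flap below 0.06 rad); the robot touches nothing.
It fails at once if the knob is lifted off the lid (its centre more than 20 mm higher than where it stood) (z of knob_center in the frame of bin above 0.212 m).
It fails at once if the snow globe, the valet hook or the hanger is shifted by more than 20 mm (distance of any of snow_globe, valet_hook, hanger from where it was at the start of the episode above 0.02 m).
It fails at once if the snow globe or the valet hook is tipped over (angle between any of snow_globe, valet_hook's own z axis and vertical above 0.3 rad).
It fails at once if the robot knocks against the baskets (contact force between the arm and baskets above 2 N).
It also fails if it takes over 35 s, if anything falls off the work surface, if the arm or the gripper's body presses on something with over 40 N, if the wrist force passes 120 N, or if a joint passes its speed limit or range.

## Working session

There is one attempt and no reset: what is moved stays moved. The work goes in short steps, Python scripts to look and compute and a tool call to move; the robot and the scene stay as the last step left them, time stands still between calls to the robot, and variables do not carry over. Pictures are saved under pics/ and viewed, at most 10 in all, crops included, and the job is handed in when it is done.

Besides the shell and the picture viewer there is one more tool, called after "Request:" by a JSON object that holds its "name" and its "arguments". drive_tool: Moves the arm, as the interface text tells. Its arguments: {"type":"object","properties":{"angular":{"type":"array","items":{"type":"array","items":{"type":"number"}}},"delta_pos":{"type":"array","items":{"type":"array","items":{"type":"number"}}},"gripper":{"type":"array","items":{"type":"number"}},"squeeze":{"type":"number"}},"required":["angular","delta_pos","gripper"]}

```bash
mkdir -p pics; python3 - <<'E'
from cell import telemetry, eyes, env, models
import cv2,numpy as np
o=telemetry.get_obs();print({k:np.round(o[k],3).tolist() for k in ['time_s','tool_pos','tool_rot','grip_width','force']},env.finger_overhang)
ims=[]
for n in ["scene","side"]:
    p=eyes.read_camera(n);ims.append(p['pixels']);print(n,p['mtx'].tolist() if hasattr(p['mtx'],'tolist') else p['mtx'],p['origin'],p['orientation'])
    for t in ['bin','flap','knob','snow_globe','valet_hook','hanger']:
        print(t,[(np.round(d['centre']),round(d['p'],2)) for d in models.search_frame(p,t)[:2]])
    cv2.imwrite(f'pics/{n}0.png',p['pixels'][...,::-1])
E
```

```text
{'time_s': 0.0, 'tool_pos': [0.212, -0.614, 0.235], 'tool_rot': [-179.888, 0.007, 19.068], 'grip_width': 0.087, 'force': [0.63, 0.603, 0.286]} 0.014
scene [[476.9415447302024, 0.0, 292.19016721663564], [0.0, 476.9415447302024, 206.54306197946306], [0.0, 0.0, 1.0]] [1.47194925 0.62989397 1.09642412] [-1.29479814e+02  4.25725853e-02  1.22855651e+02]
bin [(array([280., 226.]), 0.69), (array([410., 321.]), 0.66)]
flap [(array([284., 200.]), 0.65)]
knob [(array([280., 224.]), 0.54), (array([275., 214.]), 0.5)]
snow_globe [(array([338., 240.]), 0.88)]
valet_hook [(array([279., 230.]), 0.57), (array([322., 274.]), 0.56)]
hanger []
side [[384.71451408552514, 0.0, 280.569764245111], [0.0, 384.71451408552514, 210.02409548521715], [0.0, 0.0, 1.0]] [0.18222962 0.67343189 0.86156767] [-133.3648783     1.1494426  -154.19495881]
bin [(array([272., 216.]), 0.77)]
flap [(array([286., 201.]), 0.73), (array([248., 196.]), 0.69)]
knob [(array([250., 194.]), 0.54)]
snow_globe [(array([282., 287.]), 0.76), (array([272., 219.]), 0.32)]
valet_hook [(array([234., 280.]), 0.56)]
hanger [(array([161., 370.]), 0.85)]
```

View pics/scene0.png

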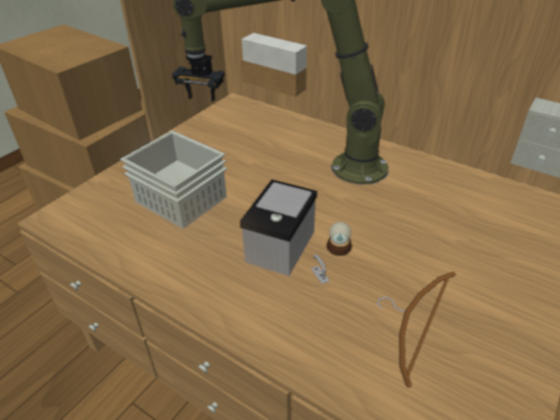

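View pics/side0.png

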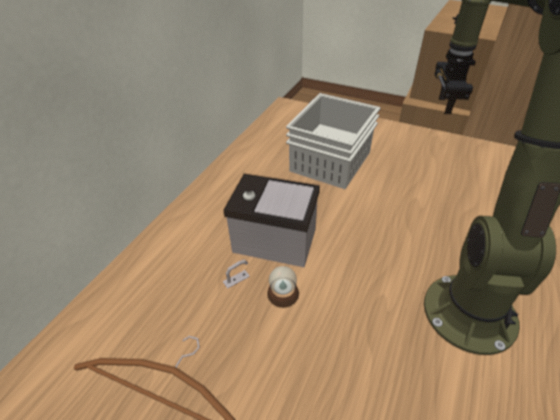

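The scene view shows the bin with its shoulder on the far side and the flap nearer the robot. The knob is at about (277,217) there and at (249,196) in the side view. The globe and hook stand to the left of the bin (+y). Next I'll fit the bin pose from the flap masks.

```bash
cat > h.py <<'E'
import numpy as np,cv2
from scipy.spatial.transform import Rotation as R
from scipy.optimize import minimize
from cell import telemetry, eyes, env, models
def rot(p): return R.from_euler('xyz',p['orientation'],degrees=True).as_matrix()
def proj(p,X):
    c=(np.atleast_2d(X)-p['origin'])@rot(p); u=c@np.array(p['mtx']).T; return u[:,:2]/u[:,2:]
def hit(p,uv,z):
    d=rot(p)@np.linalg.inv(p['mtx'])@[uv[0],uv[1],1]; o=np.array(p['origin']); return o+d*(z-o[2])/d[2]
FL=np.array([[-31,-65],[97,-65],[97,65],[-31,65]])/1000
def world(q,P,z=.18):
    c,s=np.cos(q[2]),np.sin(q[2]); P=np.atleast_2d(P); xy=P@np.array([[c,s],[-s,c]])+q[:2]
    return np.c_[xy,np.full(len(xy),z)]
def quad(p,target='flap'):
    m=models.cut_out(p,target)
    if not m: return None
    k=m[0]['pixels'].astype(np.uint8); return k,m[0]['p']
def cost(q,obs):
    t=0
    for p,k in obs:
        a=np.zeros((1680,2240),np.uint8)
        cv2.fillConvexPoly(a,np.round((proj(p,world(q,FL))*4+1.5)*16).astype(np.int32),1,shift=4)
        b=cv2.resize(k,None,fx=4,fy=4,interpolation=cv2.INTER_NEAREST)
        t+=1-(a&b).sum()/(a|b).sum()
    return t/len(obs)
def fit(obs,q0):
    sim=np.array([q0]*4)+np.r_[[np.zeros(3)],np.diag([.02,.02,.15])]
    r=minimize(cost,q0,args=(obs,),method='Nelder-Mead',options=dict(initial_simplex=sim,xatol=2e-4,fatol=1e-4)); return r.x,r.fun
E
python3 - <<'E'
from h import *
obs=[]
for n in ["scene","side"]:
    p=eyes.read_camera(n)
    k,pr=quad(p); ys,xs=np.nonzero(k); print(n,pr,k.sum(),xs.min(),xs.max(),ys.min(),ys.max())
    obs.append((p,k))
    uv={"scene":(277,217),"side":(249,196)}[n]
    print('knob',hit(p,uv,.195)); print('flapc',hit(p,(xs.mean(),ys.mean()),.18))
    for t in ['snow_globe','valet_hook']: print(t,hit(p,models.search_frame(p,t)[0]['centre'],.04), hit(p,models.search_frame(p,t)[-1]['centre'],.04))
    m=models.cut_out(p,'knob'); print([(d['centre'],d['p'],d['pixels'].sum()) for d in m])
kn=hit(obs[0][0],(277,217),.195)[:2];
c=np.mean([hit(p,np.argwhere(k)[:,::-1].mean(0),.18)[:2] for p,k in obs],0)
y=np.arctan2(*(c-kn)[::-1]); q0=np.r_[c-.033*np.array([np.cos(y),np.sin(y)]),y]
print(q0,fit(obs,q0)); 
for o in obs: print(fit([o],q0))
E
```

```text
scene 0.96 1167 258 310 183 216
knob [0.61689243 0.02451274 0.195     ]
flapc [ 0.52062197 -0.01337734  0.18      ]
snow_globe [0.45919477 0.14574054 0.04      ] [0.45919477 0.14574054 0.04      ]
valet_hook [0.60131602 0.1659648  0.04      ] [0.60131602 0.1659648  0.04      ]
[([275.3, 217.5], 0.59, np.int64(64)), ([409.4, 326.6], 0.39, np.int64(1191))]
side 0.92 1678 255 313 181 220
knob [0.60052831 0.02995487 0.195     ]
flapc [ 0.51450584 -0.0078454   0.18      ]
snow_globe [0.44709888 0.15922002 0.04      ] [0.44709888 0.15922002 0.04      ]
valet_hook [0.56751365 0.18454166 0.04      ] [ 0.57948153 -0.14862278  0.04      ]
[]
[ 5.48675995e-01  3.90348508e-04 -2.80170052e+00] (array([ 0.54940707, -0.00818922, -2.97504831]), np.float64(0.06897531704236698))
(array([ 0.55203509, -0.01007146, -2.98782332]), np.float64(0.06104434754865473))
(array([ 0.54792357, -0.00587851, -2.96926748]), np.float64(0.049050574114674284))
```

Request:
{"name": "drive_tool", "arguments": {"angular": [[0,0,0],[0,0,0],[0,0,0],[0,0,0],[0,0,-0.077],[0,0,-0.077],[0,0,-0.077],[0,0,-0.077],[0,0,-0.077],[0,0,-0.077],[0,0,-0.077],[0,0,-0.077],[0,0,-0.077],[0,0,-0.077],[0,0,-0.077],[0,0,-0.077],[0,0,-0.077],[0,0,-0.077],[0,0,-0.077],[0,0,-0.077]], "delta_pos": [[0,0,-4],[0,0,-4],[0,0,-4],[0,0,-4],[4.9,0,0],[4.9,0,0],[4.9,0,0],[4.9,0,0],[4.9,0,0],[4.9,0,0],[4.9,0,0],[4.9,0,0],[4.9,0,0],[4.9,0,0],[4.9,0,0],[4.9,0,0],[4.9,0,0],[4.9,0,0],[4.9,0,0],[4.9,0,0]], "gripper": [8.7,8.7,8.7,8.7,8.7,8.7,8.7,8.7,8.7,8.7,8.7,8.7,8.7,8.7,8.7,8.7,8.7,8.7,8.7,8.7]}}

```text
time_s: 3.4
tool_pos: [0.6639, -0.0317, 0.3963]
tool_rot: [180.0, 0.0, 89.8]
force: [0.7, -0.3, 1.4]
grip_width: 0.087
grasp_force: 0.0
```

```bash
cat > look.py <<'E'
from h import *
import sys
o=telemetry.get_obs();print({k:np.round(o[k],3).tolist() for k in ['time_s','tool_pos','tool_rot','grip_width','force','qpos']})
p=eyes.read_camera('wrist'); cv2.imwrite(f'pics/{sys.argv[1]}.png',p['pixels'][...,::-1]);print(p['origin'],p['orientation'])
try:
    k,pr=quad(p);print(pr,k.sum()); q,f=fit([(p,k)],[.549,-.008,-2.975]);print('bin',q,f)
    for d in models.cut_out(p,'knob'): 
        print(d['centre'],d['p'],d['pixels'].sum()); w=hit(p,d['centre'],.19)
        c,s=np.cos(q[2]),np.sin(q[2]); print('knob',w,'in bin',np.array([[c,s],[-s,c]])@(w[:2]-q[:2]))
except Exception as e: print(e)
E
python3 look.py w1
```

```text
{'time_s': 3.4, 'tool_pos': [0.664, -0.032, 0.396], 'tool_rot': [179.997, 0.002, 89.817], 'grip_width': 0.087, 'force': [0.695, -0.336, 1.376], 'qpos': [21.784, 22.078, -31.939, 62.995, 11.582, 97.847, -6.809]}
[0.66598871 0.05245486 0.54449614] [ 1.62408276e+02  4.65269039e-02 -1.48606989e-01]
0.75 11244
bin [ 0.55277444 -0.01062873 -2.96145722] 0.03106085799800462
[235.4, 145.0] 0.59 414
knob [0.61304217 0.02421535 0.19      ] in bin [-0.06553532 -0.02348255]
```

View pics/w1.png

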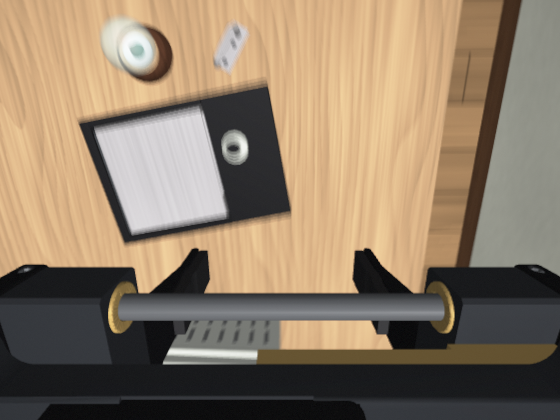

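The wrist view shows the whole lid, with corners at about (81,123), (266,82), (290,211) and (127,243). The knob is at (235,147). I'll check the fitted pose against those corners.

```bash
python3 - <<'E'
from h import *
p=eyes.read_camera('wrist')
g=cv2.cvtColor(p['pixels'],cv2.COLOR_RGB2GRAY)
m=cv2.morphologyEx((g<60).astype(np.uint8),cv2.MORPH_CLOSE,np.ones((3,3)))
m[248:]=0
c=max(cv2.findContours(m,0,2)[0],key=cv2.contourArea)
hull=cv2.convexHull(c); ap=cv2.approxPolyDP(hull,8,True)[:,0]; print(ap.tolist())
L=np.array([[112.5,80],[-112.5,80],[-112.5,-80],[112.5,-80]])/1000
for q in ([.5528,-.0106,-2.9615],[.549,-.008,-2.975]): print(np.round(proj(p,world(q,L)),1).tolist(), np.round(proj(p,world(q,FL)),1).tolist())
# fit lid
import h
W=np.array([hit(p,a,.18)[:2] for a in ap]); print(W)
k=np.zeros((420,560),np.uint8); cv2.fillConvexPoly(k,ap.astype(np.int32),1)
h.FL=L; print(fit([(p,k)],[.5528,-.0106,-2.9615]))
E
```

```text
[[268, 94], [290, 220], [125, 247], [82, 128]]
[[123.8, 249.9], [290.5, 221.8], [267.1, 90.3], [78.7, 126.7]] [[200.6, 117.3], [95.8, 137.2], [131.3, 237.7], [226.3, 221.5]]
[[119.5, 247.2], [287.0, 221.1], [264.9, 89.0], [75.4, 122.8]] [[198.0, 115.1], [92.5, 133.7], [127.2, 235.0], [222.7, 220.0]]
[[ 0.65018161  0.08431248]
 [ 0.67707812 -0.06667952]
 [ 0.45865631 -0.105216  ]
 [ 0.43138468  0.04644787]]
(array([ 0.55435388, -0.01265644, -2.97058273]), np.float64(0.037591265923692996))
```

```bash
python3 look.py w2
```

```text
{'time_s': 3.6, 'tool_pos': [0.664, -0.032, 0.397], 'tool_rot': [179.987, 0.005, 89.842], 'grip_width': 0.087, 'force': [-0.324, -0.603, 0.236], 'qpos': [21.794, 22.032, -31.959, 63.008, 11.57, 97.869, -6.798]}
[0.66560829 0.0526268  0.54489107] [ 1.62400205e+02  3.81506296e-02 -1.28602561e-01]
0.67 11002
bin [ 0.55222233 -0.01122014 -2.96729402] 0.019791696068192755
[237.0, 149.2] 0.68 419
knob [0.61429876 0.01950188 0.19      ] in bin [-0.06646361 -0.0194914 ]
```

Request:
{"name": "drive_tool", "arguments": {"angular": [[0,0,-0.088],[0,0,-0.088],[-0.14,0,0],[-0.14,0,0],[-0.139,0,0],[0,0,0],[0,0,0],[0,0,0],[0,0,0],[0,0,0],[0,0,0],[0,0,0],[0,0,0]], "delta_pos": [[0,0,0],[0,0,0],[0,0,0],[0,0,0],[0,0,0],[0.97,-1.96,1.99],[0.97,-1.96,1.99],[0.97,-1.96,1.99],[0.97,-1.96,1.99],[0.97,-1.96,1.99],[0.97,-1.96,1.99],[0,0,0],[0,0,0]], "gripper": [8.7,8.7,8.7,8.7,8.7,8.7,8.7,8.7,8.7,8.7,8.7,8.7,8.7]}}

```text
time_s: 5.05
tool_pos: [0.5963, 0.0123, 0.2406]
tool_rot: [155.9, 0.0, 99.6]
force: [0.5, -0.5, 1.7]
grip_width: 0.0871
grasp_force: 0.0
```

```bash
cat > chk.py <<'E'
from h import *
q=np.array([.553,-.0115,-2.968]);cc,s=np.cos(q[2]),np.sin(q[2]);B=np.array([[cc,s,0],[-s,cc,0],[0,0,1]])
o=telemetry.get_obs();T=R.from_euler('xyz',o['tool_rot'],degrees=True).as_matrix();t=np.array(o['tool_pos']);g=o['grip_width']/2
f=lambda P:np.round(1000*B@(t+T@P-np.r_[q[:2],0]),1)
print('A in',f([0,g,.014]),'B out',f([0,-g-.015,.014]),'TCP',f([0,0,0]),'bodyB',f([0,-.095,-.056]),o['tool_rot'],o['force'],o['time_s'],g*2)
print('1cm bin x,y,z in tool:',np.round(T.T@B.T,3).T.tolist())
E
python3 chk.py; python3 - <<'E'
from h import *
s=eyes.read_camera('scene')['pixels'][130:290,180:380];d=eyes.read_camera('side')['pixels'][130:290,180:380]
w=eyes.read_camera('wrist')['pixels']
top=cv2.resize(np.hstack([s,d]),(800,320),interpolation=cv2.INTER_CUBIC)
a=np.vstack([top,np.zeros((280,800,3),np.uint8)]); a[320:,:373]=cv2.resize(w,(373,280))
cv2.imwrite('pics/hover.png',a[...,::-1])
E
```

```text
A in [-92.3 -15.7 245.6] B out [  1.  -16.2 203.9] TCP [-46.8 -15.9 240.6] bodyB [ 62.8 -16.6 252.9] [1.55929322e+02 3.88121076e-02 9.96093277e+01] [ 0.46809526 -0.51030031  1.6843921 ] 5.05 0.08713461919635528
1cm bin x,y,z in tool: [[-0.006, -0.913, -0.408], [-1.0, 0.005, 0.003], [-0.001, 0.408, -0.913]]
```

View pics/hover.png

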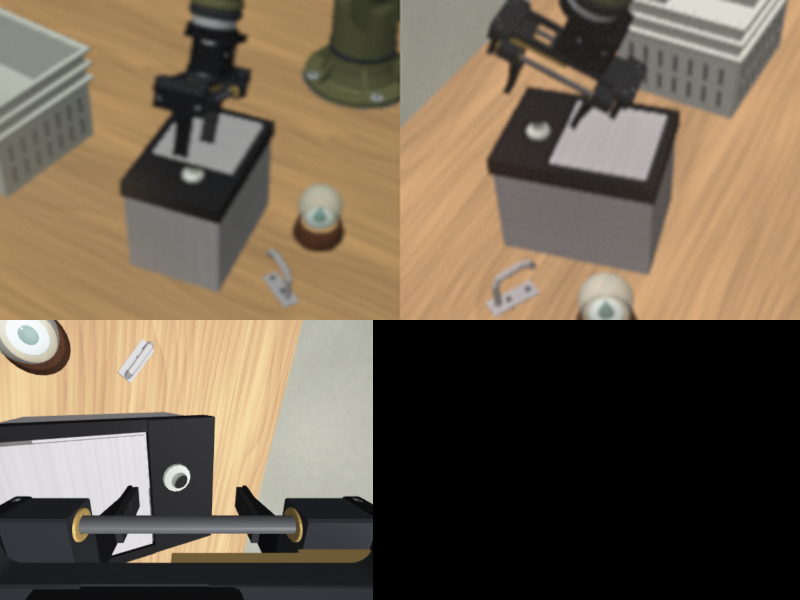

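The crops show the hand tilted above the lid. The far finger is behind the knob, the near finger is over the flap, and the hook and globe are clear. I'll re-measure from here.

```bash
python3 - <<'E'
from h import *
q=np.array([.553,-.0115,-2.968]);c,s=np.cos(q[2]),np.sin(q[2]);B=np.array([[c,s],[-s,c]])
for n in ['wrist','wrist','scene','side']:
    p=eyes.read_camera(n)
    for d in models.cut_out(p,'knob')[:2]:
        w=hit(p,d['centre'],.19)[:2]; print(n,d['centre'],d['p'],d['pixels'].sum(),1000*B@(w-q[:2]))
# edge points by eye in the w2-like view: far side lid corner & flap free edge (wrist)
    if n=='wrist': 
        for X in ([-.034,.065],[-.034,.0],[-.1125,.08],[-.066,-.019]): print(X,proj(p,world(q,X)))
cv2.imwrite('pics/x.png',p['pixels'])
E
```

```text
wrist [258.5, 232.2] 0.56 1088 [-55.94364666 -23.82322135]
[-0.034, 0.065] [[231.26168324 336.03653025]]
[-0.034, 0.0] [[226.47617998 262.5905828 ]]
[-0.1125, 0.08] [[315.80625805 325.09035132]]
[-0.066, -0.019] [[266.64362336 231.79602976]]
wrist [262.1, 233.3] 0.79 1016 [-57.90638479 -23.41764346]
[-0.034, 0.065] [[232.04607167 337.0282243 ]]
[-0.034, 0.0] [[227.37918338 263.55471075]]
[-0.1125, 0.08] [[316.61435284 326.05661528]]
[-0.066, -0.019] [[267.59388507 232.73634917]]
scene [282.3, 229.4] 0.6 4826 [-107.00275521  -57.84950518]
scene [274.8, 217.3] 0.56 69 [-67.6066391  -16.59994596]
```

Request:
{"name": "drive_tool", "arguments": {"angular": [[0,0,0],[0,0,0],[0,0,0],[0,0,0],[0,0,0],[0,0,0],[0,0,0],[0,0,0],[0,0,0],[0,0,0]], "delta_pos": [[0.25,-0.3,0.68],[0.25,-0.3,0.68],[0,-0.3,0.68],[0,-0.3,0.68],[0,-0.3,0.68],[0,-0.3,0.68],[0,-0.3,0.68],[0,-0.3,0.68],[0,0,0],[0,0,0]], "gripper": [8.7,8.7,8.7,8.7,8.7,8.7,8.7,8.7,8.7,8.7]}}

```text
time_s: 6.6
tool_pos: [0.5951, 0.0188, 0.1801]
tool_rot: [156.0, -0.0, 99.7]
force: [0.1, 0.3, 0.9]
grip_width: 0.0868
grasp_force: 0.4
```

```bash
python3 chk.py; python3 - <<'E'
from h import *
ims=[eyes.read_camera(n)['pixels'] for n in ['scene','side','wrist']]
top=cv2.resize(np.hstack([i[150:260,210:330] for i in ims[:2]]),(654,300),interpolation=cv2.INTER_CUBIC)
a=np.zeros((600,654,3),np.uint8); a[:300]=top; a[300:,:400]=cv2.resize(ims[2],(400,300))
cv2.imwrite('pics/down.png',a[...,::-1])
E
```

```text
A in [-92.1 -22.4 185. ] B out [  0.9 -22.8 143.6] TCP [-46.8 -22.6 180.1] bodyB [ 62.8 -23.  192.6] [ 1.55995895e+02 -2.72134796e-03  9.97394832e+01] [0.05668839 0.3482495  0.90062946] 6.6 0.08677440561055906
1cm bin x,y,z in tool: [[-0.004, -0.914, -0.407], [-1.0, 0.003, 0.001], [0.0, 0.407, -0.914]]
```

View pics/down.png

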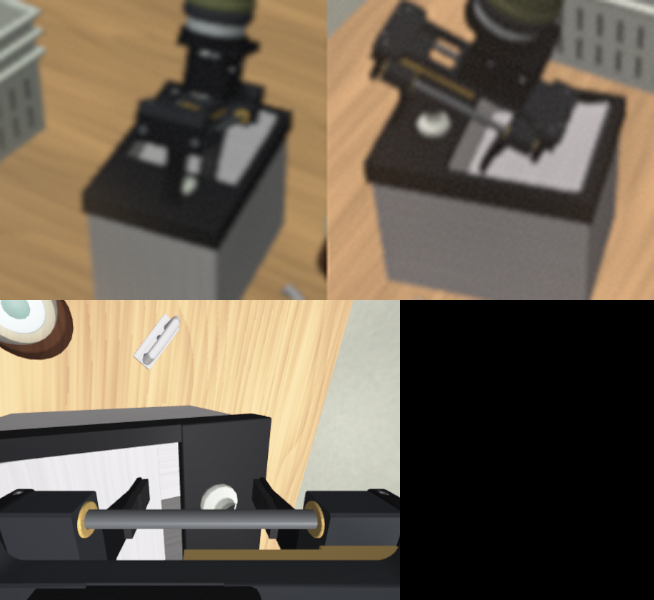

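The flap is held open by the near finger. The knob is still on the shoulder, with the far finger behind it. Now I'll push.

Request:
{"name": "drive_tool", "arguments": {"angular": [[0,0,0],[0,0,0],[0,0,0],[0,0,0],[0,0,0],[0,0,0],[0,0,0],[0,0,0],[0,0,0],[0,0,0],[0,0,0],[0,0,0]], "delta_pos": [[0,-0.37,-0.16],[0,-0.37,-0.16],[0,-0.37,-0.16],[0,-0.37,-0.16],[0,-0.37,-0.16],[0,-0.37,-0.16],[0,-0.37,-0.16],[0,-0.37,-0.16],[0,-0.37,-0.16],[0,-0.37,-0.16],[0,-0.37,-0.16],[0,0,0]], "gripper": [8.7,8.7,8.7,8.7,8.7,8.7,8.7,8.7,8.7,8.7,8.7,8.7]}}

```text
time_s: 7.95
tool_pos: [0.5507, 0.0112, 0.1795]
tool_rot: [156.0, 0.0, 99.7]
force: [-0.4, 0.2, 1.7]
grip_width: 0.0872
grasp_force: 0.9
```

```bash
python3 chk.py; python3 - <<'E'
from h import *
ims=[eyes.read_camera(n)['pixels'] for n in ['scene','side','wrist']]
top=cv2.resize(np.hstack([i[150:260,210:330] for i in ims[:2]]),(654,300),interpolation=cv2.INTER_CUBIC)
a=np.zeros((600,654,3),np.uint8); a[:300]=top; a[300:,:400]=cv2.resize(ims[2],(400,300))
cv2.imwrite('pics/push.png',a[...,::-1])
E
```

```text
A in [-47.2 -22.6 184.4] B out [ 46.2 -22.9 142.9] TCP [ -1.7 -22.7 179.5] bodyB [107.9 -23.2 192.1] [1.56037875e+02 1.50152643e-02 9.97300420e+01] [-0.36100682  0.18525534  1.73689312] 7.95 0.0871657612093702
1cm bin x,y,z in tool: [[-0.004, -0.914, -0.406], [-1.0, 0.003, 0.002], [-0.0, 0.406, -0.914]]
```

View pics/push.png

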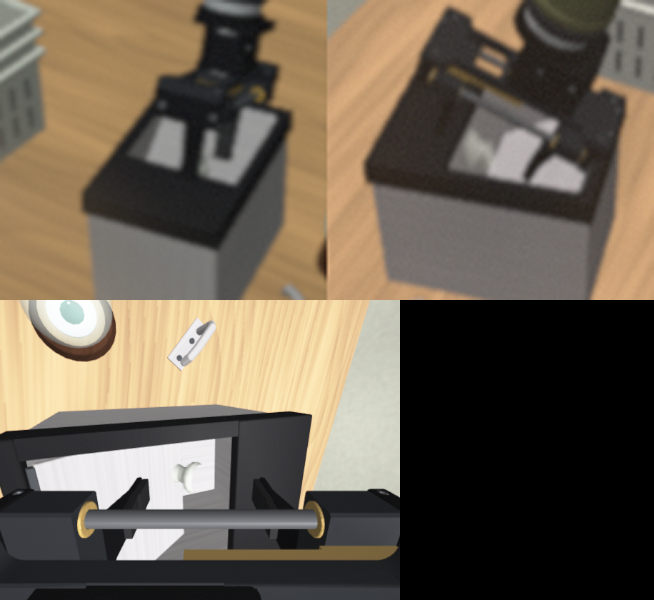

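The knob has gone over the edge and is tumbling over the flap. I'll hold still and check.

Request:
{"name": "drive_tool", "arguments": {"angular": [[0,0,0],[0,0,0],[0,0,0],[0,0,0],[0,0,0],[0,0,0]], "delta_pos": [[0,0,0],[0,0,0],[0,0,0],[0,0,0],[0,0,0],[0,0,0]], "gripper": [8.7,8.7,8.7,8.7,8.7,8.7]}}

```text
time_s: 8.7
tool_pos: [0.5514, 0.0114, 0.1797]
tool_rot: [156.0, 0.0, 99.7]
force: [-0.9, -0.3, 1.6]
grip_width: 0.0871
grasp_force: 0.8
```

```bash
python3 - <<'E'
from h import *
ims=[eyes.read_camera(n)['pixels'] for n in ['scene','side','wrist']]
top=cv2.resize(np.hstack([i[150:260,210:330] for i in ims[:2]]),(654,300),interpolation=cv2.INTER_CUBIC)
a=np.zeros((600,654,3),np.uint8); a[:300]=top; a[300:,:400]=cv2.resize(ims[2],(400,300))
cv2.imwrite('pics/hold.png',a[...,::-1])
E
```

```text
(no output)
```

View pics/hold.png

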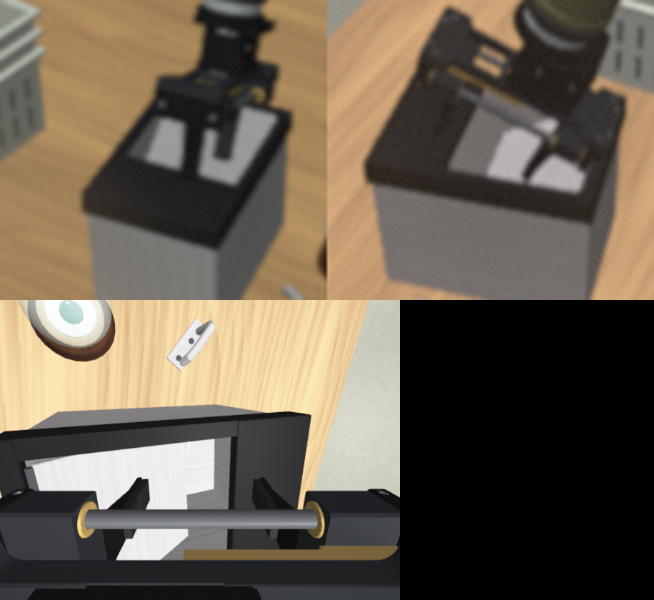

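The knob has slid off the flap into the bin. I'll withdraw straight up.

Request:
{"name": "drive_tool", "arguments": {"angular": [[0,0,0],[0,0,0],[0,0,0],[0,0,0],[0,0,0],[0,0,0],[0,0,0],[0,0,0],[0,0,0],[0,0,0],[0,0,0],[0,0,0],[0,0,0],[0,0,0]], "delta_pos": [[0,0.4,-0.91],[0,0.4,-0.91],[0,0.4,-0.91],[0,0.4,-0.91],[0,0.4,-0.91],[0,0.8,-1.82],[0,0.8,-1.82],[0,0.8,-1.82],[0,0.8,-1.82],[0,0.8,-1.82],[0,0.8,-1.82],[0,0,0],[0,0,0],[0,0,0]], "gripper": [8.7,8.7,8.7,8.7,8.7,8.7,8.7,8.7,8.7,8.7,8.7,8.7,8.7,8.7]}}

```text
time_s: 10.25
tool_pos: [0.5499, 0.0112, 0.3473]
tool_rot: [156.1, -0.0, 99.7]
force: [-0.7, -0.1, -0.0]
grip_width: 0.0872
grasp_force: 0.0
```

```bash
python3 - <<'E'
from h import *
ims=[eyes.read_camera(n)['pixels'] for n in ['scene','side','wrist']]
top=cv2.resize(np.hstack([i[150:260,210:330] for i in ims[:2]]),(654,300),interpolation=cv2.INTER_CUBIC)
a=np.zeros((600,654,3),np.uint8); a[:300]=top; a[300:,:400]=cv2.resize(ims[2],(400,300))
cv2.imwrite('pics/end.png',a[...,::-1])
E
```

```text
(no output)
```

View pics/end.png

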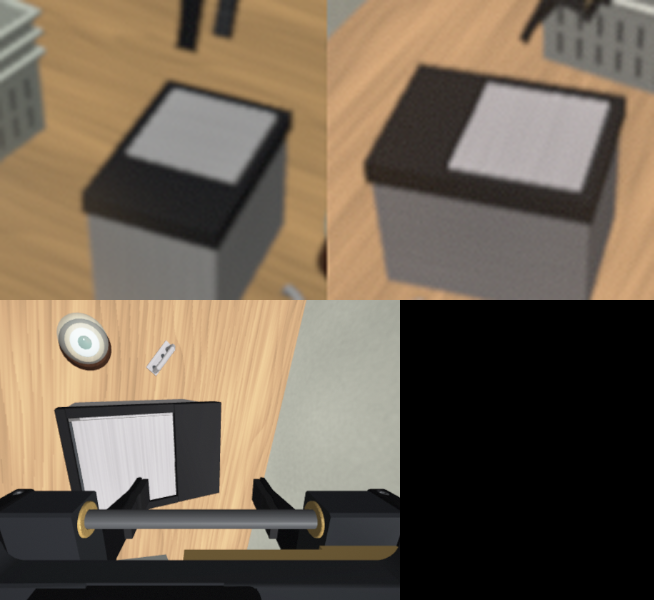

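The flap is closed, the lid is empty and the hand is clear, so I'll hand it in.

```bash
python3 -c "
from cell import env
print(env.sign_off())"
```

```text
the job is handed in; nothing more can be done
None
```

The job is handed in: the knob was pushed over the edge into the bin while the other finger held the flap open, and the flap closed once the hand was withdrawn (about 10 s on the clock); I could not see the knob on the bin floor, and the sign-off gave no verdict.

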